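# Back the bench reel winder off by one notch

### The arm

A 6-joint arm with a two-finger parallel gripper is mounted at the origin on the work surface. World frame = base frame: x ahead of the robot, y to its left, z up, the work surface at z = 0. Lengths are in m, angles in rad, forces in N, time in s.
With the tool pointing down it reaches from about 0.35 to 0.975 m from the base axis. Payload 4.9 kg.
Tool frame: the origin (TCP) lies on the centre line of the jaws, within the pads' length; the fingertips stand ahead of it and the grasp point (between the pads) is the TCP (manip.tip_extent is the z of the fingertips in the tool frame, in m); z points along the fingers, y is the line along which they close (so a half turn about z gives the same grasp; the last joint's range is limited). The gripper opens to 85 mm and grips with 20 to 120 N. Pads are 22 mm wide; open, the fingers measure 114 mm over their backs; the gripper's body (76 mm by 85 mm) begins 54 mm behind the grasp point. The pads swing forward as they close: fully open they stand 13 mm farther back than shut.
Start: joints at [1.159, 0.053, 1.613, -0, 1.476, -0.119], TCP at [0.18, 0.598, 0.25] pointing down, gripper open.
Joint ranges: [-3.01, 3.01], [-1.01, 2.22], [0.06, 2.58], [-1.02, 4.17], [0.09, 2.62], [-3.14, 3.14]. Speed limits (rad/s): [2.57, 2.57, 3.14, 3.14, 3.14, 3.14].

### API

Orientations are given as a unit quaternion [w, x, y, z].
In Python, from plant import manip gives the robot as it stands. The module is installed in compiled form; this text tells all that it offers.
- The arm moves only by the shell command python3 -m crank 'ROWS'. ROWS is a JSON object with one list for each field, all of the same length, 1 to 5, a row being the entries at one place: jaw (the opening from 0.0 (shut) to 1.0 (fully open)), sx, sy, sz (the shift in shares of the most that a row can go, 1 being 62.5 mm), ax, ay, az (a rotation vector in units of 0.25 rad); each row shifts and turns the commanded pose from where the row before left it, along the tool's axes as they then stand; what a row does not reach is not made up. A row lasts 1/8 s, in which the tool goes at most 0.0625 m and 0.188 rad, less where a joint would pass 70% of its speed; a pose out of reach is approached as far as the arm can. The fingers move at their own pace and stop on an object; the grip force is fixed at half the most. Time passes only in rows, so rows that do not move let the fingers close. It prints the time, the measured TCP pose, the force, the opening and the grip force at its end. Input that does not fit is refused with a message, and nothing moves.
- manip.state(): the state, without advancing time (a new reading comes with each control period).
- manip.grab_frame(name): name is "scene" or "top" or "wrist"; returns (picture, depth): 400x640x3 uint8, red, green, blue; 400x640 float32, m along the optical axis (not along the pixel's ray), 0 where there is no reading.
- manip.camera_params(name): a dict with "intrinsics" (3x3 intrinsics, pixels), "k1" (the pictures are not rectified: a ray, as slopes to the right and down, at radius r is drawn at 1 + k1 r^2 times it, then the intrinsics apply), "xyz" and "orientation" of the camera in the world. Camera axes: x right, y down, z forward; pixel columns grow to the right and rows downward; lengths in m; the calibration is good to about 2 mm. A picture is of the moment at which its call begins: read the wrist's pose just before it. camera_params takes no time and is no camera call; for the wrist camera it gives the pose at the moment of the call.
- manip.job_done(): hands the job in; it is judged then, once.
Trained networks look in the newest picture that a camera, given by its name, has taken for a name from the list of things; names that differ only in an ending like _2 or _b are one class to them, and where a whole thing is asked for, a point or a joint stands for the part that bears it (a point fixed in the world has none). Each returns a list of dicts, best first, with "conf" (0 to 1); they miss things now and then, are a little off and sometimes report something else, mostly with a low value. They report only what shows in the picture. A call takes as long as a camera call.
- manip.look_for(camera, query): "extent" ([left, top, right, bottom] in pixels, round what is visible of it).
- manip.outline_of(camera, query): "region" (400x640 bool, what is visible of it) and "extent" ([left, top, right, bottom] in pixels, round what is visible of it).
- manip.mark_of(camera, query): "centre" ([row, column] in pixels: a listed point, or the origin of a listed thing).
The state is a dict: "time": time; "joint_pos": joint angles; "joint_vel": joint speeds; "joint_efforts": joint torques, N m; "tool_pos": TCP position; "tool_rot": TCP orientation; "contact_force": force on the tool from outside, world axes, zero at the start; "ft_torque": the same for the moment, N m; "gripper_width": opening from 0.0 (shut) to 1.0 (fully open); "grasp_force": force on a finger pad.
Only numpy, scipy, OpenCV 4.12 (cv2) and the standard library are available. Lean on these libraries where they do the work, as an engineer would, in place of code of your own. Each camera call takes 0.05 s, during which the arm holds its last target. There are 200 camera calls.

### The job

The bench reel winder is wound one notch too tight. With a fingertip, lift its pawl by the thumb bar and tip it over backwards until it rests clear on its stop; then push the spoked wheel exactly one notch backward (tops of the spokes towards the pawl's side), and tip the pawl over again so that its nose drops fully home in that notch. Only push, never grip or force anything, and leave the jar, the solder spool and the screwdriver where they are.

Things in the scene. Friction and masses are not known exactly. Their poses are not given: they have to be found in the camera images.
- stand: Fixed steel base of the winder, 12 mm thick, x -170..150, y -60..100. Origin on the bench under the ratchet wheel; y along the level shaft, spokes and pawl swing along x. Uprights at y 14..24, up to z 166. Reel flanges, radius 60, at y 29..55. At y below -20 only the thumb bar stands above the plate.
- shaft (a point): Shaft centre in the middle of the steel saw-toothed ratchet wheel, 120 mm above the bench over the stand's origin. Wheel: 10 teeth, tip radius 70, root radius 54, at stand y -7..7, with the pawl in its plane. A star of five spokes turns with it at y 72.
- spoke (a point): Point on the centre line of the star's uppermost spoke, 100 mm from the shaft. Spokes: round, 12 mm thick (black sleeve 15), 72 degrees apart, ends 113 mm from the shaft, at stand y 72. At the start it leans to the stand's +x, 20 to 30 degrees from upright; one notch backward is 36 degrees, half the spoke spacing, and leaves it leaning to -x.
- bar (a point): Middle of the pawl's thumb bar: steel, 12 mm thick, along the stand's y from y 0 to -68; this point is at y -36. It circles at radius 75 about the pawl's pivot at stand x -110, z 150: pawl seated it is at x -84, z 220, tipped right back at x -163, z 202.
- pawl (a joint): Pawl angle (rad): 0 seated (nose fully home between teeth), grows as it is lifted and tips to the stand's -x, 1.15 on its rear stop. Nose clear of the teeth above 0.35. Swings freely (under 1 N at the bar): by its weight it drops towards the wheel below about 0.5, and back on to the rear stop, where it stays, above about 0.6.
- wheel (a joint): Angle of wheel and star (rad), positive backward (spoke tops to the stand's -x); 0 where a tooth bears on the seated pawl. Starts -0.20 to -0.05, as the notches have 0.33 of play. One notch is 0.628: the pawl drops fully home in the next notch with the wheel from 0.29 to 0.62, middle 0.46. Stays where left; friction 0.22 N m, about 2.5 N at a spoke.
- flask: Amber jar with black cap, loose, 44 mm across, 85 mm tall, origin at the centre of its underside. Leave alone.
- spool: White solder spool standing on a flange, loose, 56 mm across, 46 mm tall, origin at the centre of its underside. Leave alone.
- driver: Red-handled screwdriver lying on the bench, loose, 170 mm long along its x. Leave alone.

How it is judged:
By the outcome, as a careful person would: the job done as asked, in the order asked, and still so for the second after the job is handed in, with the robot touching nothing.
It also fails if it takes over 61 s, if anything falls off the work surface, if the arm or the gripper's body presses on something with over 40 N, if the wrist force passes 120 N, or if a joint passes its speed limit or range.

## Working session

There is one attempt and no reset: what is moved stays moved. The work goes in short steps, Python scripts to look and compute and a shell command to move; the robot and the scene stay as the last step left them, time stands still between calls to the robot, and variables do not carry over. Pictures are saved under pics/ and viewed, at most 10 in all, crops included, and the job is handed in when it is done.

```bash
mkdir -p pics; cat > h.py <<'E'
import numpy as np, cv2
from scipy.spatial.transform import Rotation as R
from plant import manip
def rot(q): return R.from_quat([q[1],q[2],q[3],q[0]]).as_matrix()
def ray(p,u,v):
    K=np.array(p["intrinsics"]);x=(u-K[0,2])/K[0,0];y=(v-K[1,2])/K[1,1]
    d=np.array([x,y]);s=d.copy()
    for _ in range(20): s=d/(1+p["k1"]*(s@s))
    return np.array([s[0],s[1],1.])
def world(p,u,v,z): return np.array(p["xyz"])+rot(p["orientation"])@(ray(p,u,v)*z)
def proj(p,X):
    c=rot(p["orientation"]).T@(np.array(X)-p["xyz"]);s=c[:2]/c[2];s=s*(1+p["k1"]*(s@s));K=np.array(p["intrinsics"])
    return np.array([K[0,0]*s[0]+K[0,2],K[1,1]*s[1]+K[1,2]])
def onplane(p,u,v,z):
    d=rot(p["orientation"])@ray(p,u,v);o=np.array(p["xyz"]);return o+d*(z-o[2])/d[2]
E
python3 - <<'E'
from h import *
np.set_printoptions(precision=4,suppress=True)
for c in("scene","top"):
    im,d=manip.grab_frame(c);p=manip.camera_params(c);cv2.imwrite(f"pics/{c}0.png",im[:,:,::-1]);np.save(f"pics/{c}0d.npy",d)
    print(c,p["xyz"],p["orientation"],p["k1"])
    for q in("stand","shaft","spoke","bar","flask","spool","driver"):
        r=manip.mark_of(c,q)[:2]
        for m in r:
            v,u=m["centre"];z=d[int(min(max(v,0),399)),int(min(max(u,0),639))]
            print(q,round(m["conf"],2),np.round([u,v]),world(p,u,v,z),z)
s=manip.state();print(s["tool_pos"],s["tool_rot"],manip.tip_extent,s["time"])
E
```

```text
scene [0.9498 0.4889 0.8432] [-0.1067  0.2958  0.8905 -0.3288] -0.08386201577873657
stand 0.95 [324. 207.] [ 0.5096 -0.0701  0.0082] 1.0968133
shaft 0.61 [323. 177.] [ 0.5247 -0.057   0.1517] 0.9749493
spoke 0.73 [358. 160.] [ 0.4603 -0.0028  0.216 ] 0.92245483
bar 0.7 [298. 138.] [ 0.5303 -0.1587  0.2183] 0.9752648
flask 0.74 [274. 169.] [ 0.5426 -0.2891  0.0109] 1.1964803
spool 0.97 [336. 267.] [0.6215 0.1249 0.0406] 0.92718923
driver 0.78 [267. 221.] [ 0.6671 -0.1334 -0.0029] 1.0778062
top [0.4571 0.     1.0319] [-0.0614  0.711  -0.6989  0.0477] -0.037002934687648065
stand 0.64 [354. 233.] [ 0.5018 -0.0583  0.1474] 0.8795054
shaft 0.65 [357. 229.] [ 0.5096 -0.0635  0.1683] 0.85997206
spoke 0.7 [328. 253.] [0.4508 0.0051 0.0125] 1.006229
bar 0.71 [404. 222.] [ 0.5251 -0.1634  0.2264] 0.80284995
flask 0.86 [438. 227.] [ 0.5261 -0.2901  0.0564] 0.96839064
spool 0.63 [293. 197.] [0.6032 0.1043 0.046 ] 0.99865633
spool 0.24 [440. 227.] [ 0.5248 -0.2935  0.061 ] 0.963531
driver 0.61 [376. 181.] [ 0.6569 -0.1301  0.0123] 1.0352823
[0.1804 0.5984 0.2503] [-0.      0.1459  0.9893  0.    ] 0.019 0.8
```

```bash
python3 - <<'E'
import cv2
a=cv2.imread("pics/scene0.png")[70:310,180:460];b=cv2.imread("pics/top0.png")[130:330,240:480]
cv2.imwrite("pics/v1.png",cv2.resize(a,None,fx=2.5,fy=2.5));cv2.imwrite("pics/v2.png",cv2.resize(b,None,fx=3,fy=3))
E
```

```text
(no output)
```

View pics/v1.png

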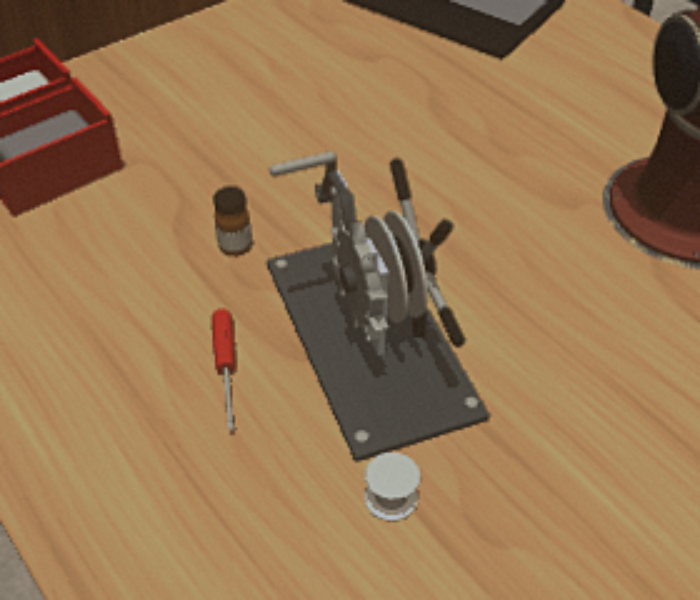

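View pics/v2.png

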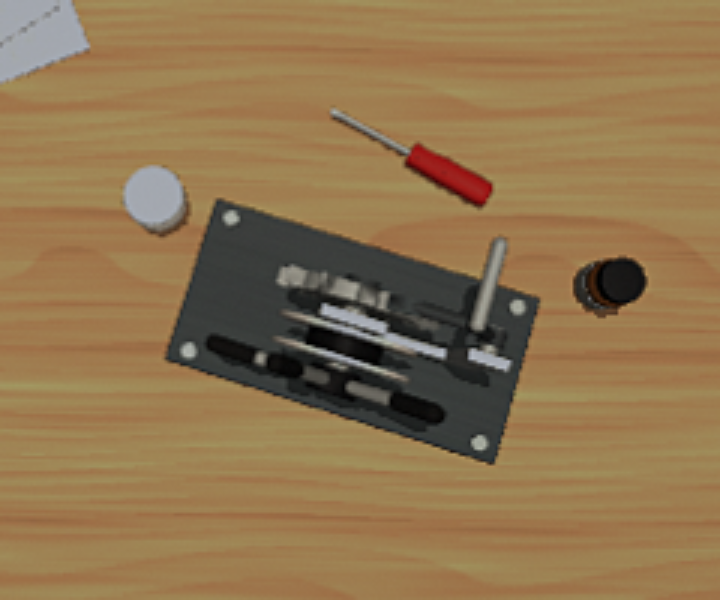

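The crops show the plate, with the pawl and thumb bar on the right of the top view. The plate corners in the top crop are at about (217,198), (538,297), (495,463) and (165,360). The uppermost spoke's sleeve is at about (440,235) in the scene crop. The spool, driver and jar are all clear of the plate.

```bash
cat > fit.py <<'E'
from h import *
np.set_printoptions(precision=4,suppress=True)
S=np.array([[150,-60],[-170,-60],[-170,100],[150,100]])/1000
def fit(A,B):
    a=A-A.mean(0);b=B-B.mean(0);th=np.arctan2((a[:,0]*b[:,1]-a[:,1]*b[:,0]).sum(),(a*b).sum())
    M=np.array([[np.cos(th),-np.sin(th)],[np.sin(th),np.cos(th)]]);t=B.mean(0)-M@A.mean(0);return th,M,t,np.abs(A@M.T+t-B).max()
if __name__=="__main__":
    for c,pts,s,o in(("top",[(217,198),(538,297),(495,463),(165,360)],3,(240,130)),("scene",[(357,459),(268,262),(385,238),(488,417)],2.5,(180,70))):
        p=manip.camera_params(c)
        W=np.array([onplane(p,(u+.5)/s-.5+o[0],(v+.5)/s-.5+o[1],.012)[:2] for u,v in pts]);
        n=4 if c=="top" else [0,1,3]
        th,M,t,e=fit(S,W) if c=="top" else fit(S[n],W[n]);print(c,th,t,e)
        for nm,X in(("bar",[-.084,-.036,.22]),("barend",[-.084,-.068,.22]),("spoke25",[.0423,.072,.2106])):
            w=np.r_[M@X[:2]+t,X[2]];print(nm,w,proj(p,w))
    T=manip.state();Rt=rot(T["tool_rot"]);print(Rt, manip.mark_of("top","bar")[0] if 0 else "")
E
python3 fit.py
```

```text
top 1.2885951437219199 [ 0.5137 -0.0726] 0.002836607939109226
bar [ 0.5249 -0.1633  0.22  ] [403.0185 221.8178]
barend [ 0.5557 -0.1723  0.22  ] [406.7778 208.2542]
spoke25 [ 0.4564 -0.012   0.2106] [334.9794 251.5633]
scene 1.2809148798761707 [ 0.5156 -0.0683] 0.00411537345544713
bar [ 0.5261 -0.1591  0.22  ] [299.4075 136.3728]
barend [ 0.5567 -0.1683  0.22  ] [287.7007 139.1211]
spoke25 [ 0.4587 -0.0072  0.2106] [356.7682 160.0698]
[[-0.9575  0.2886  0.    ]
 [ 0.2886  0.9575  0.    ]
 [ 0.      0.     -1.    ]]
```

The manual's scale: shifts go in shares of 62.5 mm and turns go in units of 0.25 rad. Converting my numbers, -0.05 m is -0.8, -0.041 m is -0.656.

```bash
cat > st.py <<'E'
from h import *
s=manip.state();th=1.285;d=s["tool_pos"][:2]-np.array([.5145,-.0705]);c,n=np.cos(th),np.sin(th)
print("stand mm",np.round([1e3*(c*d[0]+n*d[1]),1e3*(-n*d[0]+c*d[1]),1e3*s["tool_pos"][2]],1),"F",np.round(s["contact_force"],1),"w",s["gripper_width"],"t",s["time"],"Rt",np.round(rot(s["tool_rot"]).T@[c,n,0],3))
E
python3 -m crank '{"jaw": [0,0,0,0,0],"sx": [0,-0.64,-0.64,-0.64,-0.64],"sy": [0,-0.656,-0.656,-0.656,-0.656],"sz": [-0.8,0,0,0,0],"ax": [0,0,0,0,0],"ay": [0,0,0,0,0],"az": [0,0,0,0,0]}'
python3 -m crank '{"jaw": [0,0,0,0,0],"sx": [-0.64,-0.64,-0.64,-0.64,-0.64],"sy": [-0.656,-0.656,-0.656,-0.656,-0.656],"sz": [0,0,0,0,0],"ax": [0,0,0,0,0],"ay": [0,0,0,0,0],"az": [0,0,0,0,0]}'
python3 -m crank '{"jaw": [0,0,0,0,0],"sx": [-0.64,-0.64,-0.64,-0.64,0],"sy": [-0.656,-0.656,-0.656,-0.656,0],"sz": [0,0,0,0,0],"ax": [0,0,0,0,0],"ay": [0,0,0,0,0],"az": [0,0,0,0,0]}'
python3 st.py
```

```text
time: 1.42
tool_pos: [0.2868, 0.3936, 0.3005]
tool_rot: [0.0, 0.146, 0.989, 0.0]
contact_force: [1.4, 0.0, -0.3]
gripper_width: -0.002
grasp_force: 0.0
time: 2.05
tool_pos: [0.4191, 0.1394, 0.3007]
tool_rot: [0.001, 0.146, 0.989, 0.0]
contact_force: [1.2, -0.3, 0.5]
gripper_width: -0.005
grasp_force: 0.0
time: 2.68
tool_pos: [0.5252, -0.0651, 0.2998]
tool_rot: [-0.0, 0.148, 0.989, -0.0]
contact_force: [-0.0, 0.4, -0.6]
gripper_width: 0.001
grasp_force: 0.0
stand mm [  8.2  -8.7 299.8] F [-0.   0.4 -0.6] w 0.0011184283425538194 t 2.675 Rt [ 0.012  1.    -0.001]
```

```bash
python3 -m crank '{"jaw": [0,0,0,0],"sx": [-0.624,0,0,0],"sy": [-0.688,0,0,0],"sz": [0,0.72,0.72,0],"ax": [0,0,0,0],"ay": [0,0,0,0],"az": [0,0,0,0]}'; python3 st.py
python3 - <<'E'
from h import *
im,d=manip.grab_frame("scene");cv2.imwrite("pics/v3.png",cv2.resize(im[80:260,240:440],None,fx=3,fy=3,interpolation=2)[:,:,::-1])
E
```

```text
time: 3.18
tool_pos: [0.5466, -0.1129, 0.2059]
tool_rot: [-0.004, 0.146, 0.989, 0.001]
contact_force: [0.0, 0.3, -0.1]
gripper_width: -0.003
grasp_force: 0.0
stand mm [-31.6 -42.8 205.9] F [ 0.   0.3 -0.1] w -0.0027237063148453228 t 3.175 Rt [0.006 1.    0.001]
```

View pics/v3.png

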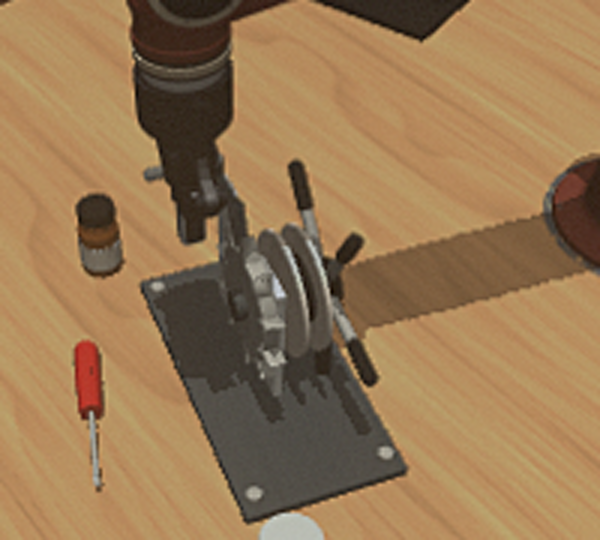

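```bash
for i in 1; do python3 -m crank '{"jaw": [0,0,0,0,0],"sx": [0,0,0,0,0],"sy": [-0.192,-0.192,-0.128,-0.128,-0.128],"sz": [0,0,0,0,0],"ax": [0,0,0,0,0],"ay": [0,0,0,0,0],"az": [0,0,0,0,0]}'|grep force; python3 st.py
python3 -m crank '{"jaw": [0,0,0,0,0],"sx": [0,0,0,0,0],"sy": [-0.128,-0.128,-0.128,-0.112,-0.096],"sz": [0,0,0,0,0],"ax": [0,0,0,0,0],"ay": [0,0,0,0,0],"az": [0,0,0,0,0]}' >/dev/null; python3 st.py; python3 -m crank '{"jaw": [0,0,0],"sx": [0,0,0],"sy": [-0.08,0,0],"sz": [0,0,0],"ax": [0,0,0],"ay": [0,0,0],"az": [0,0,0]}' >/dev/null; python3 st.py; done
python3 - <<'E'
from h import *
im,d=manip.grab_frame("scene");cv2.imwrite("pics/v4.png",cv2.resize(im[80:260,240:440],None,fx=3,fy=3,interpolation=2)[:,:,::-1])
E
```

```text
contact_force: [-0.3, 0.1, 0.4]
grasp_force: 0.3
stand mm [-80.9 -45.5 210.5] F [-0.3  0.1  0.4] w 0.0005239923413444701 t 3.85 Rt [0.007 1.    0.   ]
stand mm [-117.8  -45.2  210.2] F [-0.   0.1 -0.2] w 0.0014460675542473345 t 4.475 Rt [ 0.007  1.    -0.   ]
stand mm [-122.2  -45.2  210.3] F [ 1.1  0.3 -0.4] w -0.001143413105660196 t 4.85 Rt [0.007 1.    0.   ]
```

View pics/v4.png

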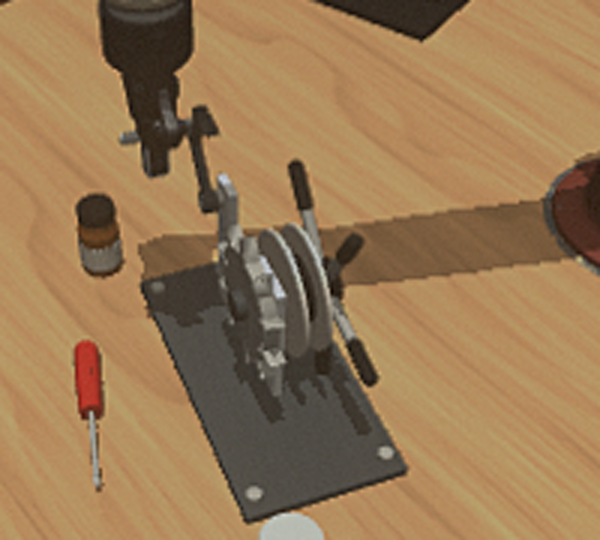

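```bash
python3 -m crank '{"jaw": [0,0,0,0,0],"sx": [0,0,0,0.48,0.48],"sy": [0.32,0,0,0.8,0.8],"sz": [0,-0.8,-0.64,0,0],"ax": [0,0,0,0,0],"ay": [0,0,0,0,0],"az": [0,0,0,0,0]}' >/dev/null; python3 -m crank '{"jaw": [0,0,0],"sx": [0.48,0.432,0],"sy": [0.8,0.752,0],"sz": [0,0,0],"ax": [0,0,0],"ay": [0,0,0],"az": [0,0,0]}'>/dev/null;  python3 st.py
python3 - <<'E'
from h import *
np.set_printoptions(precision=4,suppress=True)
M=np.array([[np.cos(1.285),-np.sin(1.285)],[np.sin(1.285),np.cos(1.285)]]);t=np.array([.5145,-.0705])
def W(x,y,z): return np.r_[M@[x,y]+t,z]
for c in("scene","top"):
    im,d=manip.grab_frame(c);p=manip.camera_params(c)
    im=im.copy()
    for q in("bar","spoke"):print(c,q,[(np.round(m["centre"][::-1]),round(m["conf"],2)) for m in manip.mark_of(c,q)[:2]])
    print("bar back",proj(p,W(-.163,-.036,.202)),"seated",proj(p,W(-.084,-.036,.22)))
    for a in(20,25,30): r=np.radians(a);print(a,proj(p,W(.1*np.sin(r),.072,.12+.1*np.cos(r))))
    if c=="scene":cv2.imwrite("pics/v5.png",cv2.resize(im[80:260,240:440],None,fx=3,fy=3,interpolation=2)[:,:,::-1])
E
```

```text
stand mm [ 98.9  72.3 300.6] F [ 0.6 -0.2  0.5] w -0.003264998378669491 t 5.9 Rt [0.    1.    0.001]
scene bar []
scene spoke [(array([358., 159.]), 0.56), (array([323., 207.]), 0.4)]
bar back [290.4066 124.1445] seated [299.1625 135.86  ]
20 [355.3041 156.2726]
25 [356.5353 159.3129]
30 [357.6971 162.4917]
top bar [(array([435., 234.]), 0.73)]
top spoke []
bar back [433.8777 232.5192] seated [402.0787 221.607 ]
20 [337.4227 252.1972]
25 [333.9571 251.1062]
30 [330.6587 250.0689]
```

View pics/v5.png

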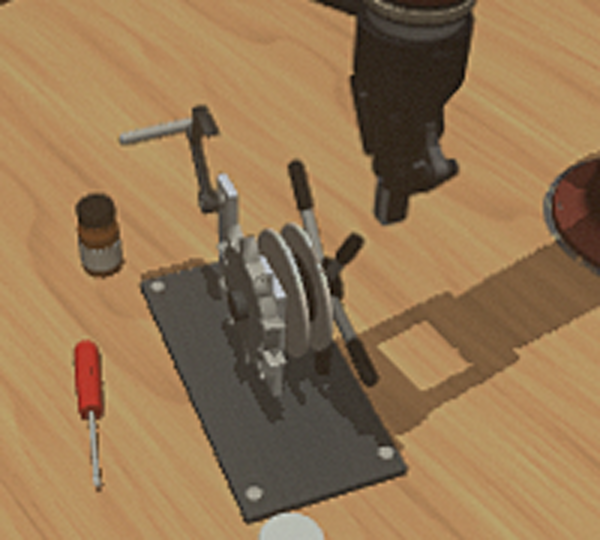

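Scaled: -0.012 m is -0.192, 0.04 m is 0.64.

```bash
python3 -m crank '{"jaw": [0,0,0,0,0],"sx": [0,0,0,0,0],"sy": [0,0,0,-0.192,-0.16],"sz": [0.64,0.512,0,0,0],"ax": [0,0,0,0,0],"ay": [0,0,0,0,0],"az": [0,0,0,0,0]}' >/dev/null; python3 st.py; python3 -m crank '{"jaw": [0,0],"sx": [0,0],"sy": [-0.128,-0.128],"sz": [0,0],"ax": [0,0],"ay": [0,0],"az": [0,0]}' >/dev/null; python3 st.py; python3 -m crank '{"jaw": [0,0],"sx": [0,0],"sy": [-0.128,-0.128],"sz": [0,0],"ax": [0,0],"ay": [0,0],"az": [0,0]}' >/dev/null; python3 st.py; python3 -m crank '{"jaw": [0,0],"sx": [0,0],"sy": [-0.128,-0.128],"sz": [0,0],"ax": [0,0],"ay": [0,0],"az": [0,0]}' >/dev/null; python3 st.py;python3 -m crank '{"jaw": [0,0,0],"sx": [0,0,0],"sy": [-0.096,0,0],"sz": [0,0,0],"ax": [0,0,0],"ay": [0,0,0],"az": [0,0,0]}' >/dev/null; python3 st.py
```

```text
stand mm [ 72.6  69.3 230.4] F [-0.9 -0.1 -0.4] w -0.0006556854685490695 t 6.825 Rt [0.008 1.    0.   ]
stand mm [ 58.7  69.6 231.3] F [-1.6 10.3 14.1] w -0.002304171134872382 t 7.075 Rt [0.007 1.    0.006]
stand mm [ 44.7  69.2 236.5] F [-8.1 15.7 32. ] w -0.0034426683235173235 t 7.325 Rt [0.006 1.    0.01 ]
stand mm [ 26.3  68.5 234.1] F [ 1.5  1.6 -1.7] w -0.00011585255367620502 t 7.575 Rt [0.006 1.    0.003]
stand mm [ 19.1  71.4 227.1] F [ 0.4  0.8 -0.4] w 0.0021862332004922947 t 7.95 Rt [ 0.007  1.    -0.001]
```

```bash
python3 - <<'E'
from h import *
im,d=manip.grab_frame("scene");a=im[100:240,300:440];b,d=manip.grab_frame("wrist")
cv2.imwrite("pics/v6.png",np.hstack([cv2.resize(a,(400,400),interpolation=2),cv2.resize(b,(400,250)) if 0 else cv2.resize(b[:,120:520],(400,400))])[:,:,::-1])
E
```

```text
(no output)
```

View pics/v6.png

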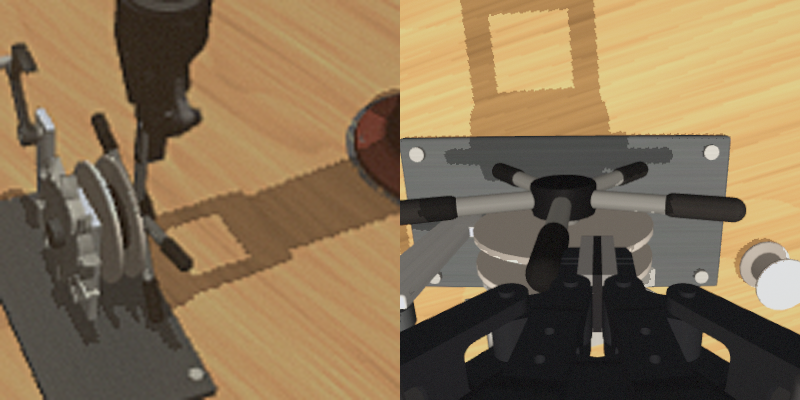

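The wheel has turned. The top spoke's sleeve is at about (545,255) in the wrist half of the picture, just on the -x side of the finger. I'll measure its angle from depth.

```bash
cat > ang.py <<'E'
from h import *
def cloud(cam):
    im,d=manip.grab_frame(cam);p=manip.camera_params(cam);K=np.array(p["intrinsics"])
    v,u=np.mgrid[:400,:640];q=cv2.undistortPoints(np.stack([u,v],-1).reshape(-1,1,2).astype(float),K,np.array([p["k1"],0,0,0.]))[:,0]
    P=np.c_[q,np.ones(len(q))]*d.reshape(-1,1);P=P[d.ravel()>0]@rot(p["orientation"]).T+p["xyz"]
    P[:,:2]-=[.5145,-.0705];c,n=np.cos(1.285),np.sin(1.285)
    return np.c_[c*P[:,0]+n*P[:,1],-n*P[:,0]+c*P[:,1],P[:,2]]*1e3
for cam in("wrist","scene"):
    Q=cloud(cam);r=np.hypot(Q[:,0],Q[:,2]-120);a=np.degrees(np.arctan2(Q[:,0],Q[:,2]-120))
    m=(r>75)&(r<116)&(Q[:,1]>58)&(Q[:,1]<86)
    h,e=np.histogram(a[m],72,(-180,180));print(cam,[(int(e[i]),int(h[i])) for i in range(72) if h[i]>3])
    w=a[m];w=w[abs(w)<150];print(" phase (deg, mod 72):",np.round(np.degrees(np.angle(np.exp(1j*np.radians(w*5)).mean()))/5,1))
E
python3 ang.py
```

```text
wrist [(-180, 234), (-175, 237), (-170, 249), (-165, 269), (-160, 72), (-145, 30), (-140, 272), (-135, 9), (-75, 175), (-70, 1672), (-10, 27), (-5, 1151), (0, 992), (5, 545), (10, 520), (15, 191), (65, 1107), (70, 345), (140, 236), (145, 71), (155, 55), (160, 203), (165, 248), (170, 264), (175, 253)]
 phase (deg, mod 72): 2.4
scene [(-180, 24), (-175, 12), (-75, 18), (-70, 47), (-5, 7), (5, 9), (10, 23), (15, 32), (65, 28), (70, 38), (140, 48), (145, 14), (160, 12), (165, 17), (170, 20), (175, 23)]
 phase (deg, mod 72): 3.5
```

Scaled: -0.005 m is -0.08, -0.001 m is -0.016.

```bash
python3 -m crank '{"jaw": [0,0,0,0],"sx": [0,0,0,0],"sy": [-0.08,-0.08,-0.016,0],"sz": [0,0,0,0],"ax": [0,0,0,0],"ay": [0,0,0,0],"az": [0,0,0,0]}' >/dev/null; python3 st.py
sed -i 's/^    m=(r>75).*/&\n    for l,hh in((-80,-60),(60,80)): k=m\&(a>l)\&(a<hh);print(l,np.round(np.median(a[k]),1))/' ang.py; python3 ang.py
```

```text
stand mm [  8.3  71.  228.2] F [-0.4  0.7 -0.9] w 0.0043610546221816236 t 8.65 Rt [ 0.007  1.    -0.   ]
-80 -73.5
60 63.0
wrist [(-180, 236), (-175, 233), (-170, 252), (-165, 261), (-160, 48), (-150, 41), (-145, 224), (-80, 254), (-75, 1361), (-15, 49), (-10, 1285), (-5, 918), (0, 551), (5, 532), (10, 118), (60, 1405), (65, 218), (135, 300), (140, 42), (155, 52), (160, 254), (165, 265), (170, 267), (175, 243)]
 phase (deg, mod 72): -3.5
-80 -73.9
60 65.0
scene [(-180, 21), (-175, 14), (-80, 15), (-75, 46), (-10, 5), (0, 10), (5, 26), (10, 28), (60, 32), (65, 32), (135, 58), (140, 8), (160, 15), (165, 18), (170, 24), (175, 26)]
 phase (deg, mod 72): -2.1
```

Scaled: -0.003 m is -0.048, -0.002 m is -0.032.

```bash
python3 -m crank '{"jaw": [0,0,0],"sx": [0,0,0],"sy": [-0.048,-0.032,0],"sz": [0,0,0],"ax": [0,0,0],"ay": [0,0,0],"az": [0,0,0]}' >/dev/null; python3 st.py; python3 ang.py|grep -v '\['
python3 -m crank '{"jaw": [0,0,0,0,0],"sx": [0,0,0,-0.64,-0.64],"sy": [0.32,0.16,0,-0.64,-0.64],"sz": [0,-0.64,-0.72,0,0],"ax": [0,0,0,0,0],"ay": [0,0,0,0,0],"az": [0,0,0,0,0]}'>/dev/null; python3 st.py; python3 ang.py|grep -v '\['
```

```text
stand mm [  3.3  70.9 228.3] F [ 0.1  1.2 -0.8] w -0.0007051348961543999 t 9.125 Rt [ 0.007  1.    -0.   ]
-80 -76.1
60 61.1
 phase (deg, mod 72): -6.3
-80 -76.3
60 62.8
 phase (deg, mod 72): -4.7
stand mm [-48.2 -10.2 315.3] F [-0.3  0.8  0.5] w 0.0023577141513853135 t 9.85 Rt [ 0.006  1.    -0.001]
-80 -77.5
60 61.1
 phase (deg, mod 72): -9.1
-80 -76.6
60 63.0
 phase (deg, mod 72): -7.3
```

Scaled: -0.055 m is -0.88, -0.045 m is -0.72.

```bash
python3 -m crank '{"jaw": [0,0,0,0],"sx": [-0.32,-0.288,0,0],"sy": [-0.88,-0.88,-0.72,0],"sz": [0,0,0,0],"ax": [0,0,0,0],"ay": [0,0,0,0],"az": [0,0,0,0]}'>/dev/null; python3 st.py
python3 -m crank '{"jaw": [0,0,0],"sx": [0,0,0],"sy": [0,0,0],"sz": [0.88,0.832,0],"ax": [0,0,0],"ay": [0,0,0],"az": [0,0,0]}'>/dev/null; python3 st.py
```

```text
stand mm [-205.   -45.4  313.2] F [0.1 0.4 0.6] w 0.002052232226351941 t 10.45 Rt [ 0.011  1.    -0.001]
stand mm [-200.3  -42.6  201.2] F [ 0.2 -0.1 -0.3] w -0.0001750517851394576 t 10.825 Rt [0.006 1.    0.003]
```

Scaled: 0.01 m is 0.16, 0.008 m is 0.128.

```bash
python3 -m crank '{"jaw": [0,0,0,0,0],"sx": [0,0,0,0,0],"sy": [0.16,0.128,0.128,0.128,0.128],"sz": [0,0,0,0,0],"ax": [0,0,0,0,0],"ay": [0,0,0,0,0],"az": [0,0,0,0,0]}'>/dev/null; python3 st.py
python3 -m crank '{"jaw": [0,0,0,0,0],"sx": [0,0,0,0,0],"sy": [0.128,0.096,0.096,0.096,0.096],"sz": [0,0,0,0,0],"ax": [0,0,0,0,0],"ay": [0,0,0,0,0],"az": [0,0,0,0,0]}'>/dev/null; python3 st.py
python3 -m crank '{"jaw": [0,0,0,0,0],"sx": [0,0,0,0,0],"sy": [0.08,0.064,0,-0.48,-0.48],"sz": [0,0,0,0,0],"ax": [0,0,0,0,0],"ay": [0,0,0,0,0],"az": [0,0,0,0,0]}'>/dev/null; python3 st.py
python3 - <<'E'
from h import *
for c in("scene","top"):
    im,d=manip.grab_frame(c)
    print(c,[(np.round(m["centre"][::-1],1),round(m["conf"],2)) for m in manip.mark_of(c,"bar")[:2]])
    if c=="scene":cv2.imwrite("pics/v7.png",cv2.resize(im[80:260,240:440],None,fx=3,fy=3,interpolation=2)[:,:,::-1])
E
python3 ang.py|grep -v '\['
```

```text
stand mm [-159.7  -46.8  208.4] F [-0.2 -0.7  0.2] w -0.002272565235138682 t 11.45 Rt [ 0.007  1.    -0.   ]
stand mm [-127.6  -47.2  209.3] F [-1.5  0.6  8.6] w 0.0009643643825628632 t 12.075 Rt [ 0.006  1.    -0.   ]
stand mm [-179.6  -45.4  205.5] F [ 0.5  0.4 -0.2] w 0.0017357801151719103 t 12.7 Rt [0.006 1.    0.   ]
scene [(array([301.7, 137.9]), 0.87)]
top [(array([402.4, 224.1]), 0.82)]
-80 -78.0
60 nan
 phase (deg, mod 72): -3.1
-80 -76.7
60 62.8
 phase (deg, mod 72): -7.5
  return _methods._mean(a, axis=axis, dtype=dtype,
  ret = ret.dtype.type(ret / rcount)
```

View pics/v7.png

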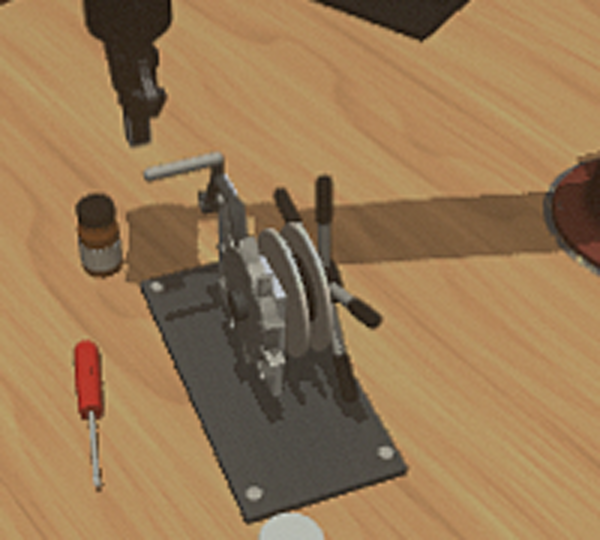

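```bash
python3 - <<'E'
from h import *
def an(c,d):
    p=manip.camera_params(c);K=np.array(p["intrinsics"]);v,u=np.mgrid[:400,:640]
    q=cv2.undistortPoints(np.stack([u,v],-1).reshape(-1,1,2).astype(float),K,np.array([p["k1"],0,0,0.]))[:,0]
    P=(np.c_[q,np.ones(len(q))]*d.reshape(-1,1))[d.ravel()>0]@rot(p["orientation"]).T+p["xyz"];P[:,:2]-=[.5145,-.0705];a,n=np.cos(1.285),np.sin(1.285)
    Q=np.c_[a*P[:,0]+n*P[:,1],-n*P[:,0]+a*P[:,1],P[:,2]]*1e3
    m=(Q[:,1]>-62)&(Q[:,1]<-18)&(Q[:,2]>190)&(Q[:,2]<240)&(Q[:,0]>-140)&(Q[:,0]<-50);return m.sum(),np.round(np.median(Q[m],0),1),np.round(Q[m].mean(0),1)
for c in("scene","top"):
    print(c,"start",an(c,np.load(f"pics/{c}0d.npy")))
    im,d=manip.grab_frame(c);print(c,"now",an(c,d))
E
```

```text
scene start (np.int64(79), array([-83.5, -40.3, 223.1]), array([-84.3, -40.1, 222.2]))
scene now (np.int64(79), array([-83.5, -39.8, 223. ]), array([-84.2, -40.1, 222.2]))
top start (np.int64(107), array([-84.7, -39.9, 224.2]), array([-84.9, -39.8, 224. ]))
top now (np.int64(107), array([-84.8, -40.4, 223.9]), array([-84.8, -40.2, 223.9]))
```

The bar has returned to within 0.2 mm of its starting position, so the pawl is seated, and the wheel is one notch back. The finger is clear, so I'll retreat upward and hand in.

Scaled: -0.05 m is -0.8.

```bash
python3 -m crank '{"jaw": [0,0,0],"sx": [0,0,0],"sy": [0,0,0],"sz": [-0.8,-0.8,0],"ax": [0,0,0],"ay": [0,0,0],"az": [0,0,0]}'>/dev/null; python3 st.py; python3 -c "from plant import manip;print(manip.job_done())"
```

```text
stand mm [-179.3  -48.   312.6] F [-0.4 -0.4  0.4] w -0.0011318654258744298 t 13.475 Rt [ 0.006  1.    -0.003]
the job is handed in; nothing more can be done
None
```

I tipped the pawl back onto its stop, pushed the wheel back one notch and tipped the pawl over to seat in that notch (bar back within 0.2 mm of its starting position), then handed in at 13.5 s. One flaw: the fingertip first caught the end of the spoke, with a brief peak of about 37 N in the sampled readings.

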